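# Park the vacuum pump's flywheel just over its compression point

## Task

Park the vacuum pump: take the black handle on its aluminium flywheel and turn the wheel slowly, counter-clockwise seen from above as the arrowheads show, feeling the resistance climb to its peak, and stop just past that peak, as soon as the wheel has clearly given way; do not carry on beyond that, and do not go round the other way. Then swing the red brake lever fully over against the wheel's rim to hold it there, let go of everything, and leave the dish, the reference standard and the lens standing where they are.

Things in the scene. Friction and masses are not known exactly. Their poses are not given: they have to be found in the camera images.
- pump: Fixed blue drum of a benchtop vacuum pump, 184 mm across, standing on the table; origin at the middle of its underside, z up. It carries the flywheel on top (wheel's underside 107 mm, top face 127 mm above the table) and the brake at its -y side.
- axis (a point): Point on the flywheel's vertical axis, at its top face (127 mm above the table). Once per turn a sprung cam adds a hump 1.2 rad wide: resistance climbs to nearly twice the running drag (about 12 N at the handle) some 0.33 rad before the hump's middle, is back at the running drag at the middle, a quarter of it 0.33 rad later, and normal again from 0.6 rad after.
- wheel: Horizontal brushed aluminium flywheel, 200 mm across, 20 mm thick, three black arrowheads on top pointing its turning direction (counter-clockwise from above, positive about z). Origin on the axis at its underside; x axis points to the handle. Running drag 0.45 N m (about 6 N at the handle): it stays wherever it is left. Not to be turned faster than 2 rad/s. Turns without end stops.
- knob (a point): Centre of the top of the flywheel's upright black handle: a cylinder 24 mm across, its sides from 130 to 175 mm above the table, 70 mm from the wheel's axis. It spins freely on its own pin, so a hand holding it need not turn as it goes round.
- timing (a joint): Timing pin sealed inside the pump: 0.0001 m per rad of the wheel, 0 at the hump's middle, negative before. Far smaller than its reading noise: useless for placing the wheel. The hump cannot be seen; its middle is 0.9 to 2.8 rad ahead of the start, different every time. The wheel is to be left 0.24 rad before to 0.42 rad after the middle.
- brake (a joint): Red brake lever on a vertical pivot: 0 is fully open, 0.9 rad is fully on (rubber pad against the wheel's rim, where it meets a stop). Counted counter-clockwise seen from above. Stays where it is left; drag about 0.15 N m, 2 N at its peg. Starts between 0 and 0.12.
- brake_peg (a point): Centre of the top of the upright red peg at the end of the brake lever: a cylinder 16 mm across, its sides from 122 to 162 mm above the table (the lever's flat arm below it), 85 mm from the pivot.
- brake_pivot (a point): Point on the brake lever's vertical pivot axis, at the height of the peg's top (162 mm above the table).
- dish: Loose clear dish, 60 mm across, 15 mm tall, standing on the table; origin at the middle of its underside. Leave alone.
- standard: Loose reference standard, black cylinder on an aluminium foot, blue square on top, 68 mm across, 52 mm tall; origin at the middle of its underside. Leave alone.
- lens: Loose black camera lens standing upright, 56 mm across, 51 mm tall; origin at the middle of its underside. Leave alone.

How it is judged (in metres and radians):
On the way, in this order (a step that is already met when the one before it is completed fails the run):
1. the wheel has come to rest just past its stiffest point (value of joint timing between -2.4e-05 and 4.2e-05 m and angular speed of wheel below 0.05 rad/s), for 0.3 s.
2. the brake lever is fully on (value of joint timing between -2.4e-05 and 4.2e-05 m and value of joint brake above 0.8 rad), for 0.2 s.
At the end, for the whole second after the job is handed in: The wheel rests just past its resistance peak (between 0.24 rad before and 0.42 rad after the middle of the hump, the peak being about 0.33 rad before the middle), the brake lever is at 0.80 rad or more of its 0.9, and the dish, standard and lens stand upright (all of step 2 and angular speed of wheel below 0.05 rad/s and angle between each of dish, standard, lens's own z axis and vertical below 0.15 rad); the robot touches nothing.
It fails at once if the wheel was carried on beyond the peak (more than 0.75 rad past the middle of the hump) (value of joint timing above 7.5e-05 m).
It fails at once if the wheel was turned the wrong way round (more than 3.6 rad before the middle of the hump) (value of joint timing below -0.00036 m).
It fails at once if the wheel was spun fast instead of turned slowly (over 2 rad/s) (angular speed of wheel above 2 rad/s).
It fails at once if the dish, the standard or the lens was moved by more than 15 mm (distance of any of dish, standard, lens from where it was at the start of the episode above 0.015 m).
It also fails if it takes over 72 s, if anything falls off the work surface, if the arm or the gripper's body presses on something with over 40 N, if the wrist force passes 120 N, or if a joint passes its speed limit or range.

## Robot

A 6-joint arm with a two-finger parallel gripper is mounted at the origin on the work surface. World frame = base frame: x ahead of the robot, y to its left, z up, the work surface at z = 0. Lengths are in mm, angles in degrees, forces in N, time in s.
With the tool pointing down it reaches from about 300 to 850 mm from the base axis. Payload 4.2 kg.
Tool frame: the origin (TCP) lies midway between the tips of the shut fingers; the grasp point (between the pads) lies 19 mm behind it; z points along the fingers, y is the line along which they close (so a half turn about z gives the same grasp; the last joint's range is limited). The gripper opens to 91 mm and grips with 3 to 60 N. Pads are 32 mm wide; open, the fingers measure 118 mm over their backs; the gripper's body (76 mm by 178 mm) begins 60 mm behind the grasp point.
Start: joints at [-1.146, 18.312, 89.639, -0, 72.044, -1.146], TCP at [575.018, 0, 185.576] pointing down, gripper open.
Joint ranges: [-177.97, 177.97], [-48.28, 115.42], [12.27, 149.76], [-77.06, 257.06], [2.81, 150.46], [-146.56, 146.56]. Speed limits (degrees/s): [147.25, 147.25, 180, 180, 180, 180].

## Interface

Orientations are given as [roll, pitch, yaw] about the fixed x, y, z axes, in that order (R = Rz(yaw) Ry(pitch) Rx(roll)).
In Python, from workcell import env gives the robot as it stands.
- The arm moves only by the shell command python3 -m jog 'ROWS' [FORCE]. ROWS is a JSON object of lists of equal length, an entry for each row: "jaw": the finger opening in mm, from 0 to 91.2; "slide": the shift along the tool's x, y, z in units of 30 mm (1.0 is 30 mm), a list of three; "spin": the turn about the tool's z in units of 8 degrees (1.0 is 8 degrees). In form: {"jaw": [jaw, ...], "slide": [[dx, dy, dz], ...], "spin": [spin, ...]}. A call has 1 to 10 rows; each row shifts and turns the commanded pose from where the row before left it, along the tool's axes as they then stand; what a row does not reach is not made up. A row lasts 1/10 s, in which the tool goes at most 50 mm and 8.59 degrees, less where a joint would pass 70% of its speed; a pose out of reach is approached as far as the arm can. A call is refused whole if a number of a shift passes 1 or a number of a turn 1, either way. A call with a gripper value outside its range is refused whole. The fingers move at their own pace and stop on an object; FORCE is the grip in N (left out, the last holds). Time passes only in rows, so rows that do not move let the fingers close. It gives the time, the measured TCP pose, the force, the opening and the grip force at its end, in the units of the state.
- env.state(): the state, without advancing time (a new reading comes with each control period).
- env.grab_frame(name): name is "scene" or "side" or "wrist"; returns the picture (400x640x3 uint8, red, green, blue); there is no depth.
- env.camera_model(name): a dict with "fx", "fy", "cx", "cy" (pixels), "D" ([k1, k2, p1, p2, k3] as OpenCV has them; the pictures are not rectified), "camera_from_world" (4x4, takes a point from world to camera coordinates). Camera axes: x right, y up, looking along -z (the intrinsics and any distortion apply to the point x, -y, -z); pixel columns grow to the right and rows downward; lengths in mm; the calibration is good to about 2 mm. A picture is of the moment at which its call begins: read the wrist's pose just before it. camera_model takes no time and is no camera call; for the wrist camera it gives the pose at the moment of the call.
- env.job_done(): hands the job in; it is judged then, once.
The state is a dict: "time_s": time; "qpos": joint angles; "qvel": joint speeds; "effort": joint torques, N m; "ee_pos": TCP position; "ee_rot": TCP orientation; "force": force on the tool from outside, world axes, zero at the start; "torque": the same for the moment, N m; "gripper_width": finger opening in mm; "gripper_force": force on a finger pad.
Only numpy, scipy, OpenCV 4.12 (cv2) and the standard library are available. Lean on these libraries where they do the work, as an engineer would, in place of code of your own. Each camera call takes 0.05 s, during which the arm holds its last target. There are 200 camera calls.

## Working session

There is one attempt and no reset: what is moved stays moved. The work goes in short steps, Python scripts to look and compute and a shell command to move; the robot and the scene stay as the last step left them, time stands still between calls to the robot, and variables do not carry over. Pictures are saved under pics/ and viewed, at most 10 in all, crops included, and the job is handed in when it is done.

```bash
ls; mkdir -p pics; python3 - <<'E'
from workcell import env
import cv2
s=env.state();print(s)
for n in("scene","side"):
    cv2.imwrite(f"pics/{n}0.png",env.grab_frame(n)[:,:,::-1]);m=env.camera_model(n);print(n,m)
E
```

```text
pics
{'time_s': 0.0, 'qpos': array([-1.14513252e+00,  1.83497393e+01,  8.97065992e+01,  9.55710032e-04,
        7.20431889e+01, -1.14503061e+00]), 'qvel': array([ 0.10030483,  0.01889225,  0.01804493, -0.01159647,  0.12067416,
       -0.0333097 ]), 'effort': array([-5.01459035e-04, -4.12465632e+01, -2.31973493e+01,  7.28826877e-02,
        4.58198413e-02, -1.41870069e-04]), 'ee_pos': array([5.74444144e+02, 2.55144394e-02, 1.84738077e+02]), 'ee_rot': array([-1.79900511e+02, -2.89733901e-03,  8.99996001e+01]), 'force': array([ 0.3593827 ,  0.14634905, -0.33484742]), 'torque': array([ 0.03734458,  0.0247323 , -0.00978346]), 'gripper_force': 0.0, 'gripper_width': 90.93566850737442}
scene {'fx': 460.5648571630785, 'fy': 460.5648571630785, 'cx': 323.38151037385614, 'cy': 205.43690644362604, 'D': array([-0.13151343,  0.        ,  0.        ,  0.        ,  0.        ]), 'camera_from_world': array([[ 7.37267232e-02,  9.97276701e-01,  1.88487683e-03,
        -2.96604035e+01],
       [-5.84649738e-01,  4.16906922e-02,  8.10213904e-01,
         2.14170313e+02],
       [ 8.07928867e-01, -6.08364090e-02,  5.86131280e-01,
        -1.62945269e+03],
       [ 0.00000000e+00,  0.00000000e+00,  0.00000000e+00,
         1.00000000e+00]])}
side {'fx': 415.69276682240377, 'fy': 415.69276682240377, 'cx': 317.91974226063485, 'cy': 201.3183441688892, 'D': array([-0.06086563,  0.        ,  0.        ,  0.        ,  0.        ]), 'camera_from_world': array([[ 7.19080301e-01, -6.94632948e-01, -2.02135675e-02,
        -3.82780082e+02],
       [ 4.91317149e-01,  4.87607764e-01,  7.21696700e-01,
        -3.54812351e+02],
       [-4.91458014e-01, -5.28889153e-01,  6.91914218e-01,
        -8.17429669e+02],
       [ 0.00000000e+00,  0.00000000e+00,  0.00000000e+00,
         1.00000000e+00]])}
```

View pics/scene0.png

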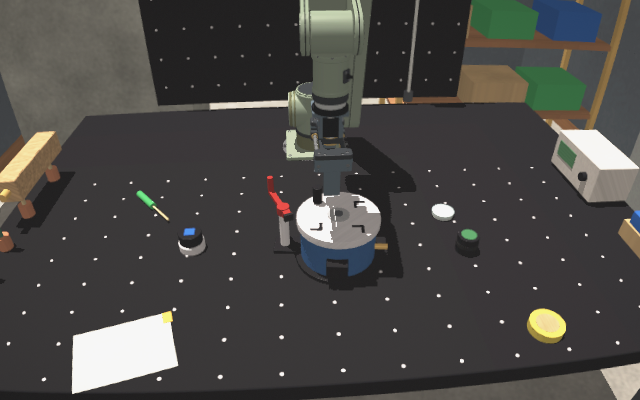

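View pics/side0.png

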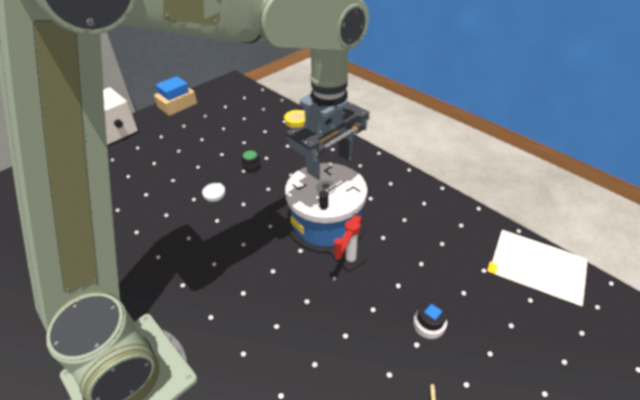

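Scene: knob top near (318,187), wheel centre (340,214), red peg top (270,180), pivot (283,208). Side: knob top about (324,193), peg near (355,222). I'll zoom in for the details.

```bash
cat > h.py <<'E'
import numpy as np,cv2
from workcell import env
def cam(n):
    m=env.camera_model(n);K=np.array([[m['fx'],0,m['cx']],[0,m['fy'],m['cy']],[0,0,1]]);return K,np.array(m['D']),np.array(m['camera_from_world'])
def ray(n,p,c=None):
    K,D,T=c or cam(n);u=cv2.undistortPoints(np.array([[p]],float),K,D)[0,0]
    R=T[:3,:3];return -R.T@T[:3,3],R.T@np.array([u[0],-u[1],-1.])
def plane(n,p,z,c=None):
    o,d=ray(n,p,c);return o+d*(z-o[2])/d[2]
def tri(rs):
    A=np.zeros((3,3));b=np.zeros(3)
    for o,d in rs:
        d=d/np.linalg.norm(d);P=np.eye(3)-np.outer(d,d);A+=P;b+=P@o
    x=np.linalg.solve(A,b);return x,[np.linalg.norm(np.cross(x-o,d/np.linalg.norm(d))) for o,d in rs]
def proj(n,X,c=None):
    K,D,T=c or cam(n);q=T[:3,:3]@X+T[:3,3];q=q*[1,-1,-1]
    return cv2.projectPoints(q.reshape(1,1,3),np.zeros(3),np.zeros(3),K,D)[0].ravel()
E
python3 - <<'E'
import cv2,numpy as np
a=cv2.imread("pics/scene0.png")[165:265,250:400];b=cv2.imread("pics/side0.png")[155:255,270:420]
f=lambda i:cv2.resize(i,None,fx=5,fy=5,interpolation=cv2.INTER_NEAREST)[:, :]
cv2.imwrite("pics/c1.png",f(a));cv2.imwrite("pics/c2.png",f(b))
E
```

```text
(no output)
```

View pics/c1.png

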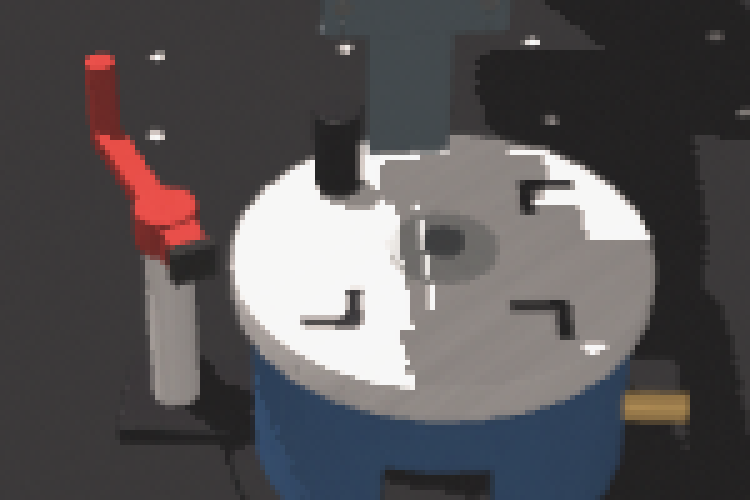

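View pics/c2.png

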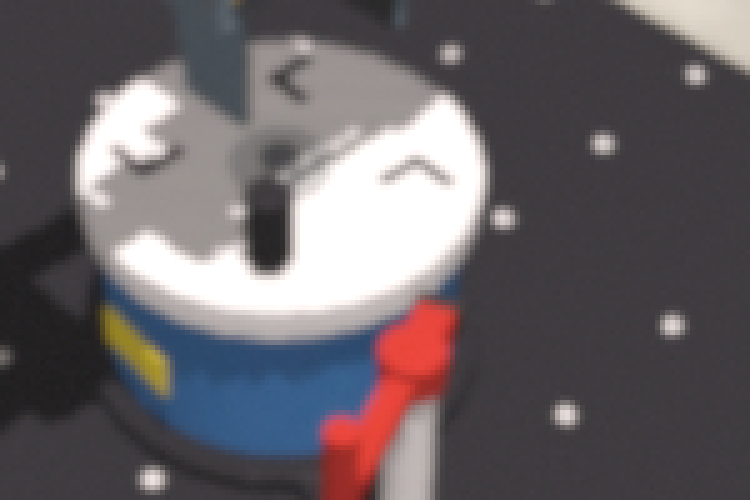

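Crop readings (full-image pixels): scene knob top (317.4,188.4), hub (338.7,213), peg top (270,177.4), pivot (283,205.6). Side: knob top (323.6,192.6), peg top (338.4,240.6), pivot (352.4,224), hub (327,186).

```bash
python3 - <<'E'
from h import *
P={'knob':[(317.4,188.4),(323.6,192.6)],'hub':[(338.7,213),(327,186.2)],'peg':[(270,177.4),(338.4,240.6)],'piv':[(283,205.6),(352.4,224)]}
for k,(a,b) in P.items(): print(k,tri([ray('scene',a),ray('side',b)]),plane('scene',a,{'knob':175,'hub':127,'peg':162,'piv':127}[k]).round(1))
# wheel rim ellipse centre check: scene left/right extremes of the top face at z=127
for n,px in (('scene',[(296.2,216),(381.2,217),(337,192)]),('side',[(285.5,190),(367.5,190),(327,162.5)])):
    q=np.array([plane(n,p,127)[:2] for p in px]);A=np.c_[2*q,np.ones(3)];s=np.linalg.solve(A,(q**2).sum(1));print(n,s[:2],np.sqrt(s[2]+s[:2]@s[:2]))
m=env.camera_model('wrist');print(m['camera_from_world'])
cv2.imwrite("pics/w0.png",env.grab_frame('wrist')[:,:,::-1])
E
```

```text
knob (array([532.8864164 , -23.75523562, 171.9246188 ]), [np.float64(0.614545673830921), np.float64(0.6145456738308906)]) [538.1 -24.6 175. ]
hub (array([584.69626562,  20.54254505, 133.13619369]), [np.float64(2.125414237838653), np.float64(2.125414237838704)]) [574.7  23.4 127. ]
peg (array([ 459.8135678 , -139.75066315,  161.18858938]), [np.float64(0.7446026256628503), np.float64(0.7446026256628085)]) [ 460.5 -139.   162. ]
piv (array([ 538.02300835, -108.79249048,  128.61830731]), [np.float64(0.6623581690314144), np.float64(0.6623581690314021)]) [ 535.3 -108.3  127. ]
scene [585.97918822  22.2862579 ] 99.91723587670924
side [583.43930915  19.02423454] 101.02952325418109
[[ 9.99999806e-01 -9.84048549e-05 -6.15492188e-04 -5.75392647e+02]
 [-7.17974848e-05  9.62701117e-01 -2.70567097e-01  3.02018850e+01]
 [ 6.19160133e-04  2.70567089e-01  9.62700923e-01 -3.90027240e+02]
 [ 0.00000000e+00  0.00000000e+00  0.00000000e+00  1.00000000e+00]]
```

View pics/w0.png

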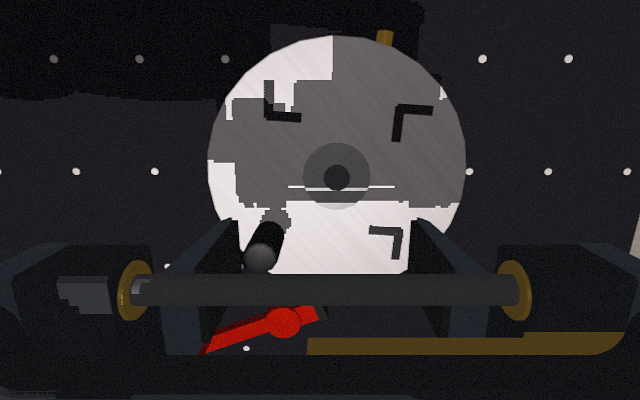

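Wrist view: hub at (336,178), knob top (260,258), brake pivot below at (283,322). I'll cross-check the knob and hub with this third view.

```bash
python3 - <<'E'
from h import *
print(plane('wrist',(260,258),175),plane('wrist',(336,178),127))
k,e=tri([ray('wrist',(260,258)),ray('scene',(317.4,188.4)),ray('side',(323.6,192.6))]);print(k,e)
h,e=tri([ray('wrist',(336,178)),ray('scene',(338.7,214)),ray('side',(327,186.2))]);print(h,e)
d=k-h;print(np.hypot(*d[:2]),np.degrees(np.arctan2(d[1],d[0])));print(env.state()['ee_pos'])
E
```

```text
[532.77696979 -24.29347882 175.        ] [584.81843855  19.83861434 127.        ]
[532.58310107 -24.42334764 172.48161699] [np.float64(1.0059432805336956), np.float64(0.9688396401090345), np.float64(0.8490722519926535)]
[585.28387914  20.90260247 131.50208236] [np.float64(0.630055135302818), np.float64(1.4579841789891694), np.float64(1.5878964075869686)]
69.5112491841404 -139.30241853091223
[5.74602820e+02 5.17597628e-03 1.84941674e+02]
```

```bash
python3 -m jog '{"jaw":[90,90,90,90,90,90,90,90,90,90],"slide":[[-0.4,-0.7,-0.25],[-0.4,-0.7,-0.25],[0,0,0],[0,0,0],[0,0,0],[0,0,0],[0,0,0],[0,0,0],[0,0,0],[0,0,0]],"spin":[0,0,0.875,0.875,0.875,0.875,0.875,0.875,0.875,0]}'; python3 - <<'E'
from h import *
s=env.state();print(s['ee_pos'],s['ee_rot'],s['force'],s['qpos'])
y=np.radians(s['ee_rot'][2]);d=np.array([532.7,-24.2])-s['ee_pos'][:2]
print('units x,y',d@[np.cos(y),np.sin(y)]/30,d@[np.sin(y),-np.cos(y)]/30)
cv2.imwrite("pics/w1.png",env.grab_frame('wrist')[:,:,::-1])
E
```

```text
time_s: 1.15
ee_pos: [532.8, -24.0, 200.3]
ee_rot: [-180.0, 0.0, 41.0]
force: [-0.2, -0.7, 0.4]
gripper_width: 90.1
gripper_force: 0.0
[532.82409853 -24.01936318 200.30817886] [-1.79982516e+02  2.07535088e-02  4.10124224e+01] [-0.20422333 -0.6518482   0.44205539] [-3.81504816e+00  1.40363661e+01  9.35564677e+01 -2.33974983e-03
  7.24342109e+01  4.51732392e+01]
units x,y -0.007072622243503081 0.0018288790766232638
```

View pics/w1.png

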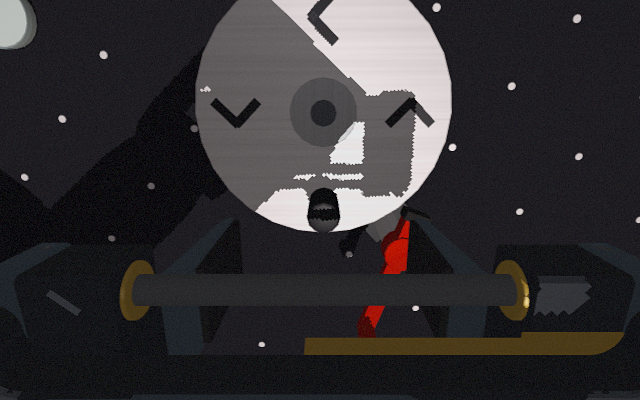

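Knob is centred between the fingers (323,205). Descend and grip.

```bash
python3 -m jog '{"jaw":[60,60,60,60,60,60],"slide":[[0,0,0],[0,0,0.5],[0,0,0.5],[0,0,0.5],[0,0,0.5],[0,0,0]],"spin":[0,0,0,0,0,0]}' 40; python3 -m jog '{"jaw":[10,10,10,10,10,10,10,10],"slide":[[0,0,0],[0,0,0],[0,0,0],[0,0,0],[0,0,0],[0,0,0],[0,0,0],[0,0,0]],"spin":[0,0,0,0,0,0,0,0]}' 40
```

```text
time_s: 1.8
ee_pos: [531.4, -23.9, 138.6]
ee_rot: [-179.8, 0.2, 41.1]
force: [-0.1, 0.1, 0.1]
gripper_width: 59.9
gripper_force: 0.0
time_s: 2.6
ee_pos: [532.7, -23.5, 140.9]
ee_rot: [-179.9, -0.0, 41.0]
force: [-2.8, 4.1, 4.8]
gripper_width: 21.7
gripper_force: 40.0
```

```bash
python3 -m jog '{"jaw":[10,10,10,10],"slide":[[0.001,0.065,0],[0.001,0.065,0],[0.001,0.065,0],[0.001,0.065,0]],"spin":[-0.2,-0.2,-0.2,-0.2]}'; python3 -m jog '{"jaw":[10,10,10,10],"slide":[[0.001,0.065,0],[0.001,0.065,0],[0.001,0.065,0],[0.001,0.065,0]],"spin":[-0.2,-0.2,-0.2,-0.2]}'; python3 -m jog '{"jaw":[10,10,10,10],"slide":[[0.001,0.065,0],[0.001,0.065,0],[0.001,0.065,0],[0.001,0.065,0]],"spin":[-0.2,-0.2,-0.2,-0.2]}'
```

```text
time_s: 3.0
ee_pos: [537.4, -28.3, 140.9]
ee_rot: [-179.8, -0.0, 47.4]
force: [-4.4, 4.6, 6.6]
gripper_width: 21.8
gripper_force: 40.0
time_s: 3.4
ee_pos: [543.3, -33.3, 140.9]
ee_rot: [-179.8, -0.0, 53.8]
force: [-5.1, 5.7, 7.3]
gripper_width: 21.8
gripper_force: 40.0
time_s: 3.8
ee_pos: [549.7, -37.5, 140.9]
ee_rot: [-179.8, -0.0, 60.3]
force: [-4.9, 4.3, 5.9]
gripper_width: 21.8
gripper_force: 40.0
```

```bash
cat > f.py <<'E'
from h import *
s=env.state();y=np.radians(s['ee_rot'][2]-90);d=s['ee_pos'][:2]-[585,20.5];a=np.arctan2(d[1],d[0]);t=[-np.sin(a),np.cos(a)]
print('Ft %.1f Fr %.1f ang %.1f r %.1f j6 %.0f'%(-s['force'][:2]@t,s['force'][:2]@d/np.hypot(*d),np.degrees(a),np.hypot(*d),s['qpos'][5]))
E
python3 -m jog '{"jaw":[10,10,10,10],"slide":[[0.001,0.065,0],[0.001,0.065,0],[0.001,0.065,0],[0.001,0.065,0]],"spin":[-0.2,-0.2,-0.2,-0.2]}'>/dev/null; python3 f.py;  python3 -m jog '{"jaw":[10,10,10,10],"slide":[[0.001,0.065,0],[0.001,0.065,0],[0.001,0.065,0],[0.001,0.065,0]],"spin":[-0.2,-0.2,-0.2,-0.2]}'>/dev/null; python3 f.py; python3 -m jog '{"jaw":[10,10,10,10],"slide":[[0.001,0.065,0],[0.001,0.065,0],[0.001,0.065,0],[0.001,0.065,0]],"spin":[-0.2,-0.2,-0.2,-0.2]}'>/dev/null; python3 f.py
```

```text
Ft 7.2 Fr -2.6 ang -114.8 r 67.8 j6 18
Ft 9.8 Fr -2.6 ang -109.5 r 67.7 j6 11
Ft 15.0 Fr -3.3 ang -104.9 r 67.5 j6 5
```

Force is climbing, so smaller steps now.

```bash
python3 -m jog '{"jaw":[10,10],"slide":[[0.001,0.065,0],[0.001,0.065,0]],"spin":[-0.2,-0.2]}'>/dev/null; python3 f.py;  python3 -m jog '{"jaw":[10,10],"slide":[[0.001,0.065,0],[0.001,0.065,0]],"spin":[-0.2,-0.2]}'>/dev/null; python3 f.py; python3 -m jog '{"jaw":[10,10],"slide":[[0.001,0.065,0],[0.001,0.065,0]],"spin":[-0.2,-0.2]}'>/dev/null; python3 f.py
```

```text
Ft 17.1 Fr -2.9 ang -102.5 r 67.5 j6 2
Ft 19.3 Fr -2.9 ang -100.0 r 67.5 j6 -2
Ft 19.9 Fr -3.6 ang -97.4 r 67.4 j6 -5
```

Higher than expected (12 N); check the hold before going on.

```bash
python3 - <<'E'
from h import *
s=env.state();print({k:np.round(v,2) for k,v in s.items()})
a=env.grab_frame('wrist')[:,:,::-1];b=env.grab_frame('side')[:,:,::-1];b=cv2.resize(b[130:270,250:450],(571,400),interpolation=cv2.INTER_CUBIC)
cv2.imwrite("pics/w2.png",cv2.resize(np.hstack([a,b]),(800,264),interpolation=cv2.INTER_AREA))
E
python3 f.py
```

```text
{'time_s': np.float64(5.6), 'qpos': array([-5.780e+00,  2.094e+01,  9.239e+01,  8.000e-02,  6.767e+01,
       -4.870e+00]), 'qvel': array([  0.22,   1.67,  -2.48,  -0.19,   1.32, -15.68]), 'effort': array([ -2.04, -33.  , -26.67,  -0.9 ,  -6.6 ,   0.19]), 'ee_pos': array([576.36, -46.31, 140.77]), 'ee_rot': array([-1.7902e+02, -1.5000e-01,  8.9070e+01]), 'force': array([-19.3 ,   6.08,  16.02]), 'torque': array([ 0.97,  3.66, -0.04]), 'gripper_force': np.float64(40.02), 'gripper_width': np.float64(21.94)}
Ft 17.6 Fr -2.9 ang -96.7 r 67.3 j6 -5
```

View pics/w2.png

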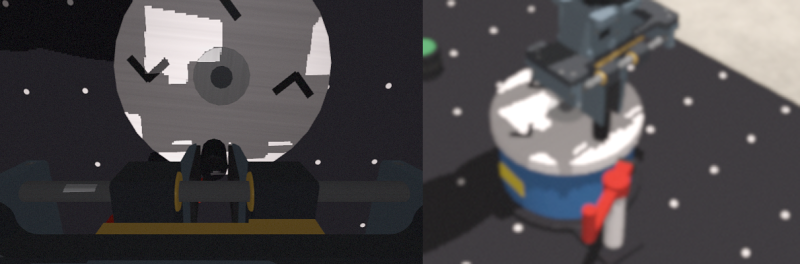

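The knob is still held between the pads and nothing is blocked. Carry on slowly.

```bash
python3 -m jog '{"jaw":[10,10],"slide":[[0.001,0.065,0],[0.001,0.065,0]],"spin":[-0.2,-0.2]}'>/dev/null; python3 f.py;  python3 -m jog '{"jaw":[10,10],"slide":[[0.001,0.065,0],[0.001,0.065,0]],"spin":[-0.2,-0.2]}'>/dev/null; python3 f.py
```

```text
Ft 19.9 Fr -2.3 ang -94.4 r 67.3 j6 -8
Ft 22.4 Fr -2.3 ang -91.5 r 67.2 j6 -11
```

```bash
python3 -m jog '{"jaw":[10,10],"slide":[[0,0,0],[0,0,0]],"spin":[0,0]}'>/dev/null; python3 f.py;  python3 -m jog '{"jaw":[10,10,10],"slide":[[0,0,0],[0,0,0],[0,0,0]],"spin":[0,0,0]}'; python3 f.py
```

```text
Ft 14.6 Fr -3.7 ang -89.2 r 67.2 j6 -11
time_s: 6.6
ee_pos: [586.5, -46.7, 140.8]
ee_rot: [-179.3, -0.2, 95.4]
force: [-14.7, 4.1, 12.4]
gripper_width: 21.7
gripper_force: 40.0
Ft 14.6 Fr -4.4 ang -88.7 r 67.2 j6 -11
```

```bash
python3 -m jog '{"jaw":[10,10,10,10],"slide":[[0.001,0.065,0],[0.001,0.065,0],[0,0,0],[0,0,0]],"spin":[-0.2,-0.2,0,0]}'>/dev/null; python3 f.py; python3 -m jog '{"jaw":[10,10,10,10],"slide":[[0.001,0.065,0],[0.001,0.065,0],[0,0,0],[0,0,0]],"spin":[-0.2,-0.2,0,0]}'>/dev/null; python3 f.py
```

```text
Ft 14.1 Fr -5.1 ang -86.0 r 67.2 j6 -14
Ft 16.4 Fr -4.5 ang -82.8 r 67.1 j6 -17
```

```bash
python3 -m jog '{"jaw":[10,10,10,10],"slide":[[0.001,0.065,0],[0.001,0.065,0],[0,0,0],[0,0,0]],"spin":[-0.2,-0.2,0,0]}'>/dev/null; python3 f.py; python3 -m jog '{"jaw":[10,10,10,10],"slide":[[0.001,0.065,0],[0.001,0.065,0],[0,0,0],[0,0,0]],"spin":[-0.2,-0.2,0,0]}'; python3 f.py
```

```text
Ft 16.1 Fr -4.7 ang -79.6 r 67.0 j6 -20
time_s: 8.2
ee_pos: [602.9, -44.0, 140.9]
ee_rot: [-179.5, -0.2, 108.2]
force: [-11.0, 3.2, 10.7]
gripper_width: 21.7
gripper_force: 40.0
Ft 9.7 Fr -6.0 ang -74.5 r 67.0 j6 -23
```

```bash
python3 -m jog '{"jaw":[10,10,10,10],"slide":[[0.001,0.065,0],[0.001,0.065,0],[0,0,0],[0,0,0]],"spin":[-0.2,-0.2,0,0]}'>/dev/null; python3 f.py
```

```text
Ft 11.0 Fr -4.9 ang -71.4 r 66.9 j6 -27
```

```bash
python3 -m jog '{"jaw":[10,10,10,10],"slide":[[0.001,0.065,0],[0.001,0.065,0],[0,0,0],[0,0,0]],"spin":[-0.2,-0.2,0,0]}'>/dev/null; python3 f.py; python3 -m jog '{"jaw":[10,10],"slide":[[0,0,0],[0,0,0]],"spin":[0,0]}'>/dev/null; python3 f.py
```

```text
Ft 7.3 Fr -6.4 ang -67.0 r 66.9 j6 -30
Ft 7.1 Fr -6.0 ang -66.7 r 66.9 j6 -30
```

Force climbed to about 16 N, then fell to about 7 N (the running drag), so the wheel is past its peak and near the middle of the hump. Ease off, rest and release.

```bash
python3 -m jog '{"jaw":[10,10,10,10,10,10],"slide":[[0,-0.03,0],[0,-0.03,0],[0,0,0],[0,0,0],[0,0,0],[0,0,0]],"spin":[0,0,0,0,0,0]}'>/dev/null; python3 f.py; python3 -m jog '{"jaw":[60,60,60,60,60,60],"slide":[[0,0,0],[0,0,0],[0,0,0],[0,0,0],[0,0,0],[0,0,0]],"spin":[0,0,0,0,0,0]}'; python3 -m jog '{"jaw":[60,60,60,60,60],"slide":[[0,0,-0.5],[0,0,-0.5],[0,0,-0.5],[0,0,-0.5],[0,0,0]],"spin":[0,0,0,0,0]}'
python3 - <<'E'
from h import *
s=env.state();cv2.imwrite("pics/w3.png",env.grab_frame('wrist')[:,:,::-1]);cv2.imwrite("pics/s3.png",env.grab_frame('scene')[:,:,::-1]);cv2.imwrite("pics/d3.png",env.grab_frame('side')[:,:,::-1])
print(s['qpos'],proj('wrist',np.array([585,20.5,127.])))
E
```

```text
Ft 2.5 Fr -6.3 ang -66.7 r 66.9 j6 -30
time_s: 10.4
ee_pos: [613.3, -42.5, 140.5]
ee_rot: [180.0, 0.0, 114.6]
force: [-0.1, 0.9, 0.0]
gripper_width: 60.0
gripper_force: 0.0
time_s: 10.9
ee_pos: [614.6, -42.5, 202.8]
ee_rot: [179.8, 0.1, 114.6]
force: [-0.1, 0.2, 0.7]
gripper_width: 60.0
gripper_force: 0.0
[-5.02182414e+00  2.13483226e+01  8.25507923e+01 -3.67841904e-03
  7.58199167e+01 -2.96201606e+01] [324.03977231 111.52015744]
```

View pics/w3.png

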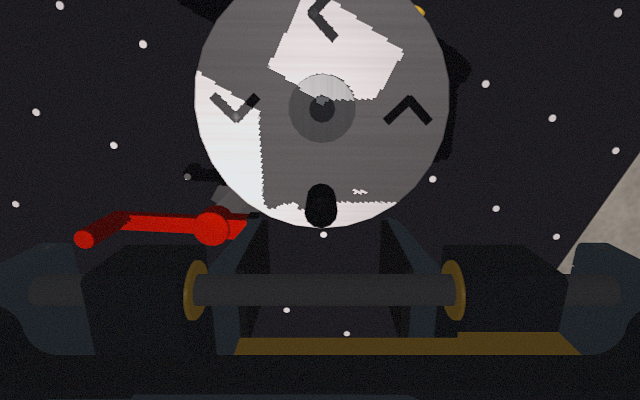

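Wrist view: knob at (321,205) under the hub (322,109), wheel left in place; red peg top at (84,240), pivot disc (212,229). Refine these, then go to the peg.

```bash
python3 - <<'E'
from h import *
for k,a,b,c in (('peg',(270,177.4),(338.4,240.6),(84,240)),('piv',(283,205.6),(352.4,224),(211.5,228))): print(k,tri([ray('scene',a),ray('side',b),ray('wrist',c)]))
E
python3 -m jog '{"jaw":[60,60,60,60,60,60,60,60],"slide":[[-0.115,-0.863,0],[-0.115,-0.863,0],[-0.115,-0.863,0],[-0.115,-0.863,0],[-0.115,-0.863,0],[-0.115,-0.863,0],[-0.115,-0.863,0],[0,0,0]],"spin":[0,0,0,0,0,0,0,0]}' >/dev/null
python3 -m jog '{"jaw":[60,60,60,60,60,60,60,60,60,60],"slide":[[0,0,0],[0,0,0],[0,0,0],[0,0,0],[0,0,0],[0,0,0],[0,0,0],[0,0,0],[0,0,0],[0,0,0]],"spin":[0.97,0.97,0.97,0.97,0.97,0.97,0.97,0.97,0.97,0.97]}'>/dev/null
python3 -m jog '{"jaw":[60,60,60],"slide":[[0,0,0],[0,0,0],[0,0,0]],"spin":[0.95,0.95,0]}'
python3 - <<'E'
from h import *
im=env.grab_frame('wrist');h=cv2.cvtColor(im,cv2.COLOR_RGB2HSV)
cv2.imwrite("pics/w4.png",im[:,:,::-1])
E
```

```text
peg (array([ 459.76395928, -139.40437502,  160.82145914]), [np.float64(0.6888066397317851), np.float64(0.9662594662253524), np.float64(0.615730649893541)])
piv (array([ 538.12762165, -107.83722382,  127.74852531]), [np.float64(1.123318021104556), np.float64(1.2575516869915901), np.float64(1.5905368763064924)])
time_s: 13.15
ee_pos: [458.8, -139.3, 199.8]
ee_rot: [-180.0, 0.0, 21.8]
force: [0.2, -0.1, -0.1]
gripper_width: 59.9
gripper_force: 0.0
```

View pics/w4.png

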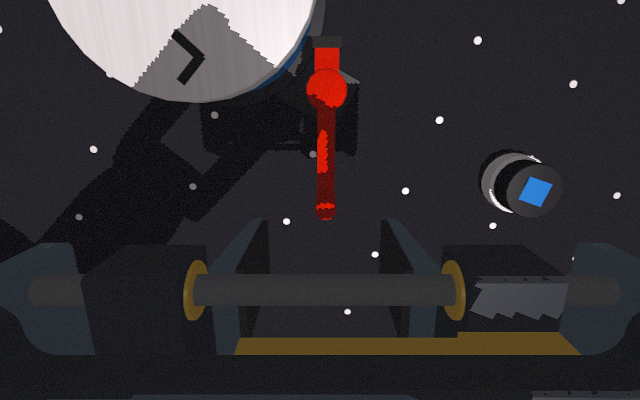

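The peg at (326,211) sits midway between the fingers. Descend, grip and swing.

```bash
python3 -m jog '{"jaw":[60,60,60,60,60,60],"slide":[[0,0,0.5],[0,0,0.5],[0,0,0.5],[0,0,0.5],[0,0,0],[0,0,0]],"spin":[0,0,0,0,0,0]}'|sed -n '2p;4p'; python3 -m jog '{"jaw":[4,4,4,4,4,4,4,4],"slide":[[0,0,0],[0,0,0],[0,0,0],[0,0,0],[0,0,0],[0,0,0],[0,0,0],[0,0,0]],"spin":[0,0,0,0,0,0,0,0]}' 30
python3 -m jog '{"jaw":[4,4,4,4,4,4,4,4,4,4],"slide":[[0.0025,0.119,0],[0.0025,0.119,0],[0.0025,0.119,0],[0.0025,0.119,0],[0.0025,0.119,0],[0.0025,0.119,0],[0.0025,0.119,0],[0.0025,0.119,0],[0.0025,0.119,0],[0.0025,0.119,0]],"spin":[-0.3,-0.3,-0.3,-0.3,-0.3,-0.3,-0.3,-0.3,-0.3,-0.3]}'
```

```text
ee_pos: [458.6, -139.6, 140.5]
force: [-0.2, -0.3, 0.5]
time_s: 14.6
ee_pos: [458.5, -139.7, 140.6]
ee_rot: [180.0, -0.0, 21.8]
force: [0.3, -0.2, -0.2]
gripper_width: 4.4
gripper_force: 0.0
time_s: 15.6
ee_pos: [478.3, -169.3, 140.5]
ee_rot: [-180.0, 0.0, 45.9]
force: [0.2, 0.2, -0.5]
gripper_width: 4.1
gripper_force: 0.0
```

The fingers closed on nothing (4.4 mm). Measure where the red peg is now from masks.

```bash
python3 - <<'E'
from h import *
for tag in (0,1):
  for n,o in (('scene','scene0'),('side','side0')):
    im=cv2.imread(f'pics/{o}.png') if tag==0 else env.grab_frame(n)[:,:,::-1].copy()
    if tag: cv2.imwrite(f'pics/{n}5.png',im)
    b,g,r=[im[...,i].astype(int) for i in range(3)]
    m=((r>70)&(r>2.2*g)&(r>2.2*b)).astype(np.uint8)
    m[:150]=0;m[270:]=0;m[:,:240]=0;m[:,400:]=0
    k,l,s,c=cv2.connectedComponentsWithStats(m)
    print(tag,n,[(s[i].tolist()) for i in range(1,k) if s[i][4]>15])
a=cv2.imread('pics/scene5.png')[160:250,240:350];b=cv2.imread('pics/side5.png')[180:270,300:410]
cv2.imwrite('pics/c5.png',np.hstack([cv2.resize(x,(400,327),interpolation=cv2.INTER_CUBIC) for x in (a,b)]))
E
```

```text
0 scene [[267, 176, 24, 41, 328]]
0 side [[334, 215, 28, 44, 467]]
1 scene [[267, 176, 24, 41, 313]]
1 side [[334, 228, 15, 31, 222]]
```

View pics/c5.png

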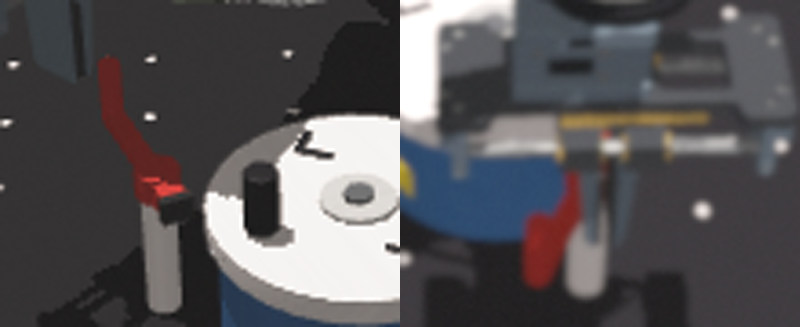

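```bash
python3 - <<'E'
from h import *
s=env.state();print(s['time_s'],s['ee_pos'],s['gripper_width'],s['force'])
T=s['ee_pos']
for n in('scene','side'):print(n,'tcp',proj(n,T),'peg',proj(n,np.array([459.8,-139.4,161])),proj(n,np.array([459.8,-139.4,122])),'piv',proj(n,np.array([538,-108,128.])))
print('tips tri',tri([ray('scene',(260.6,182)),ray('side',(356,246))]))
# peg pixels: red rows in scene and side, now
for n in('scene','side'):
    im=cv2.imread(f'pics/{n}5.png').astype(int);m=(im[...,2]>60)&(im[...,2]>2*im[...,1])&(im[...,2]>2*im[...,0]);m[:150]=0;m[270:]=0;m[:,:240]=0;m[:,400:]=0
    for y in range(174,262,4):
        x=np.where(m[y])[0]
        if len(x):print(n,y,x.min(),x.max(),len(x))
E
```

```text
15.7 [ 478.45747959 -169.41779739  140.49963486] 4.283084918521202 [-0.25658599  0.11199269 -1.04228705]
scene tcp [258.2676375  188.98169153] peg [269.88449077 177.59749864] [270.87239165 190.45788972] piv [283.09966805 205.91902432]
side tcp [354.41776648 249.72632183] peg [337.97230556 240.36984072] [337.72347982 252.36775305] piv [351.87738021 223.84852617]
tips tri (array([ 476.93337041, -167.59562967,  157.16904059]), [np.float64(5.829900909953674), np.float64(5.829900909953701)])
scene 178 267 272 6
scene 182 267 272 6
scene 186 268 273 6
scene 190 268 273 6
scene 194 269 276 8
scene 198 272 278 7
scene 202 275 282 8
scene 206 277 288 12
scene 210 277 289 13
scene 214 278 283 6
side 230 346 348 3
side 234 346 348 3
side 238 344 348 5
side 242 336 347 12
side 246 334 344 11
side 250 334 344 11
side 254 334 342 9
side 258 335 340 6
```

```bash
python3 - <<'E'
from h import *
for x in (620,627,634): print('w0 finger',x,proj('scene',np.array([x,0,185.])),proj('scene',np.array([x,0,200.])))
im=cv2.imread('pics/scene0.png').astype(int)
for y in range(184,200): print(y,im[y,326:338].sum(1)//3)
im=cv2.imread('pics/scene5.png').astype(int)
for y in range(166,196,2): print(y,(im[y,246:268].sum(1)//3))
E
```

```text
w0 finger 620 [330.78516127 204.72491184] [330.86221715 199.18432604]
w0 finger 627 [331.06071125 206.578916  ] [331.1407014  201.02329558]
w0 finger 634 [331.33931383 208.4536831 ] [331.4223059  202.88311252]
184 [72 72 73 73 72 72 72 73 72 72 73 72]
185 [72 73 72 73 73 73 73 73 73 73 73 72]
186 [72 72 72 72 72 73 73 72 72 73 73 72]
187 [73 73 73 73 73 73 73 73 73 72 73 73]
188 [73 73 73 72 73 73 73 73 73 73 72 72]
189 [72 72 73 73 72 73 72 72 72 72 73 73]
190 [72 73 72 73 72 73 72 72 72 73 73 72]
191 [72 73 72 73 73 72 72 73 72 73 73 73]
192 [73 73 73 73 72 73 73 72 73 73 72 72]
193 [72 73 72 73 72 72 73 72 72 73 73 73]
194 [72 72 72 72 71 71 78 77 77 76 77 78]
195 [116 117 117 117 117 122 157 155 134 133 133 143]
196 [247 247 247 246 246 246 246 246 137 138 136 137]
197 [246 136 136 135 136 137 137 137 136 137 137 136]
198 [135 135 135 136 136 136 137 136 136 135 135 136]
199 [135 135 135 135 136 136 136 135 135 135 136 136]
166 [52 56 61 63 62 63 63 63 63 62 64 63 62 50 38 37 49 61 62 56 51 51]
168 [51 52 61 63 64 63 62 63 63 63 63 63 62 57 38 36 43 61 61 56 52 51]
170 [51 52 58 
[... 221 characters left out ...]
 62 63 62 63 63 63 63 63 62 50 37 35 49 62 56 51 52]
178 [51 51 51 51 52 57 61 63 63 63 63 63 64 62 56 38 36 49 62 54 52 55]
180 [52 51 51 51 52 51 51 51 53 57 61 63 62 62 62 38 35 42 58 52 51 55]
182 [52 51 51 51 51 51 51 51 51 52 51 52 53 58 63 52 52 51 52 51 51 53]
184 [51 50 52 51 52 52 51 51 51 51 51 52 51 51 52 52 52 52 51 51 52 52]
186 [51 52 51 51 51 51 52 51 51 51 51 51 52 52 51 51 51 52 52 52 52 51]
188 [51 51 51 51 51 51 51 51 51 52 51 52 51 51 50 51 51 51 52 51 52 50]
190 [51 51 51 51 51 51 52 51 51 51 51 52 51 51 51 51 51 51 51 51 51 51]
192 [51 51 51 51 52 51 51 52 51 50 51 51 51 51 51 51 51 51 51 51 51 51]
194 [51 51 51 50 51 52 51 51 52 52 51 51 51 51 51 52 51 51 51 51 51 51]
```

The pictures show the real fingertips about 17 mm above the reported TCP: the tip projects to row 182, where 189 was expected. So the fingers closed above the peg. Go back over it and descend deeper.

```bash
python3 -m jog '{"jaw":[60,60,60,60,60,60,60,60,60],"slide":[[0,0,-0.6],[0,0,-0.6],[0.14,-0.57,0],[0.14,-0.57,0],[0,0,0],[0,0,0],[0,0,0],[0,0,0],[0,0,0]],"spin":[0,0,0,0,0.75,0.75,0.75,0.75,0]}'|sed -n '2,4p'; python3 -m jog '{"jaw":[60,60,60,60,60],"slide":[[0,0,0.5],[0,0,0.5],[0,0,0.5],[0,0,0.25],[0,0,0]],"spin":[0,0,0,0,0]}' |sed -n '2,4p'; python3 -m jog '{"jaw":[60,60,60],"slide":[[0,0,0.1],[0,0,0.1],[0,0,0]],"spin":[0,0,0]}' |sed -n '2,4p'
```

```text
ee_pos: [457.8, -137.7, 175.5]
ee_rot: [-179.9, 0.1, 21.9]
force: [0.1, -0.2, 0.0]
ee_pos: [458.1, -138.4, 122.8]
ee_rot: [-179.9, 0.1, 21.9]
force: [1.0, 0.3, 0.3]
ee_pos: [459.5, -139.3, 118.1]
ee_rot: [180.0, -0.0, 21.8]
force: [0.2, -0.1, -1.2]
```

```bash
python3 -m jog '{"jaw":[4,4,4,4,4,4,4,4],"slide":[[0,0,0],[0,0,0],[0,0,0],[0,0,0],[0,0,0],[0,0,0],[0,0,0],[0,0,0]],"spin":[0,0,0,0,0,0,0,0]}' 30
```

```text
time_s: 18.2
ee_pos: [459.6, -139.5, 118.1]
ee_rot: [180.0, -0.0, 21.8]
force: [0.4, -1.0, -0.1]
gripper_width: 14.9
gripper_force: 30.0
```

Gripped (14.9 mm). Now swing it.

```bash
python3 -m jog '{"jaw":[4,4,4,4,4,4,4,4,4,4],"slide":[[0.0025,0.119,0],[0.0025,0.119,0],[0.0025,0.119,0],[0.0025,0.119,0],[0.0025,0.119,0],[0.0025,0.119,0],[0.0025,0.119,0],[0.0025,0.119,0],[0.0025,0.119,0],[0.0025,0.119,0]],"spin":[-0.3,-0.3,-0.3,-0.3,-0.3,-0.3,-0.3,-0.3,-0.3,-0.3]}'; python3 -m jog '{"jaw":[4,4,4,4,4,4],"slide":[[0.0025,0.119,0],[0.0025,0.119,0],[0.0025,0.119,0],[0.0025,0.119,0],[0.0025,0.119,0],[0.0025,0.119,0]],"spin":[-0.3,-0.3,-0.3,-0.3,-0.3,-0.3]}'
```

```text
time_s: 19.2
ee_pos: [478.4, -168.6, 118.1]
ee_rot: [-179.9, 0.0, 45.9]
force: [-2.0, -0.2, 1.6]
gripper_width: 15.2
gripper_force: 30.0
time_s: 19.8
ee_pos: [495.3, -181.8, 118.0]
ee_rot: [-179.9, 0.1, 60.3]
force: [-4.0, -1.5, 2.5]
gripper_width: 14.9
gripper_force: 30.0
```

```bash
python3 -m jog '{"jaw":[4,4,4],"slide":[[0.0025,0.119,0],[0.0025,0.119,0],[0.0025,0.119,0]],"spin":[-0.3,-0.3,-0.3]}'|sed -n '2,4p'; python3 -m jog '{"jaw":[4,4,4],"slide":[[0.0025,0.119,0],[0.0025,0.119,0],[0,0,0]],"spin":[-0.3,-0.3,0]}'|sed -n '2,4p'
```

```text
ee_pos: [504.9, -186.7, 118.1]
ee_rot: [-179.9, 0.1, 67.5]
force: [-2.9, -1.1, 2.6]
ee_pos: [510.5, -188.9, 118.0]
ee_rot: [-179.7, 0.1, 72.2]
force: [-4.9, -0.7, 3.6]
```

```bash
python3 -m jog '{"jaw":[4,4],"slide":[[0.0025,0.119,0],[0,0,0]],"spin":[-0.3,0]}'|sed -n '2,4p'; python3 -m jog '{"jaw":[4,4],"slide":[[0,0.06,0],[0,0,0]],"spin":[-0.15,0]}'|sed -n '2,4p';python3 -m jog '{"jaw":[4,4],"slide":[[0,0.06,0],[0,0,0]],"spin":[-0.15,0]}'|sed -n '2,4p'
```

```text
ee_pos: [510.5, -188.6, 117.8]
ee_rot: [-179.3, 0.0, 74.6]
force: [-12.4, 1.8, 9.4]
ee_pos: [510.5, -188.4, 117.7]
ee_rot: [-179.1, -0.0, 75.8]
force: [-15.7, 3.0, 10.5]
ee_pos: [510.5, -188.3, 117.7]
ee_rot: [-178.9, -0.1, 77.0]
force: [-18.3, 4.5, 13.5]
```

Stop reached: the peg stays at x=510.5 while the force climbs. Ease off, release and lift.

```bash
python3 -m jog '{"jaw":[4,4,50,50,50,50,50],"slide":[[0,-0.07,0],[0,-0.07,0],[0,0,0],[0,0,0],[0,0,0],[0,0,0],[0,0,0]],"spin":[0,0,0,0,0,0,0]}'|sed -n '2,6p'; python3 -m jog '{"jaw":[50,50,50,50,50,50,50,50],"slide":[[0,0,-0.6],[0,0,-0.6],[0,0,-0.6],[0,0,-0.6],[0,0,-0.6],[0,0,-0.6],[0,0,0],[0,0,0]],"spin":[0,0,0,0,0,0,0,0]}'
python3 - <<'E'
from h import *
for n in('scene','side'):
    im=env.grab_frame(n)[:,:,::-1].copy();cv2.imwrite(f'pics/{n}6.png',im);b,g,r=[im[...,i].astype(int) for i in range(3)]
    m=(r>70)&(r>2.2*g)&(r>2.2*b);m[:150]=0;m[270:]=0;m[:,:240]=0;m[:,400:]=0
    print(n,'expected peg',proj(n,np.array([510.5,-188.4,161])),proj(n,np.array([510.5,-188.4,125])))
    for y in range(170,262,4):
        x=np.where(m[y])[0]
        if len(x):print(y,x.min(),x.max(),end='; ')
    # dark knob on the bright wheel: expected knob at the last hand angle
    print('\nknob exp',[proj(n,np.array([612.8,-43.3,z])) .round(1) for z in (130,173)])
    p=proj(n,np.array([612.8,-43.3,152.])).round().astype(int);dk=im[p[1],p[0]-14:p[0]+15].sum(1)//3;print(p,dk)
E
```

```text
ee_pos: [515.7, -189.9, 118.0]
ee_rot: [180.0, 0.0, 77.0]
force: [-0.6, 0.3, -0.4]
gripper_width: 49.6
gripper_force: 0.0
time_s: 22.5
ee_pos: [515.4, -189.8, 225.7]
ee_rot: [180.0, 0.0, 77.0]
force: [0.7, -0.5, -0.8]
gripper_width: 49.9
gripper_force: 0.0
scene expected peg [249.20494605 189.62062357] [250.53989181 201.73599208]
190 246 251; 194 247 251; 198 247 252; 202 248 257; 206 248 293; 210 270 292; 214 278 292; 
knob exp [array([311.4, 223.1]), array([311.2, 208. ])]
[311 215] [124 125 124 124 123 125 126 127 122  96  34  33  32  30  32  31  31  31
  31  71 189 246 246 246 245 245 246 246 245]
side expected peg [372.10710064 239.88839959] [370.90340723 251.00764217]
218 343 350; 222 344 356; 226 346 358; 230 347 358; 234 352 361; 238 357 376; 242 359 377; 246 360 376; 250 363 375; 254 366 375; 258 370 372; 
knob exp [array([353.2, 193.5]), array([353.9, 180. ])]
[354 187] [114  86  79  78  76  73  69  62  57  57  65  73  81  86  86  81  77  72
  68  64  61  60  60  61  70  90 112 134 159]
```

```bash
python3 -c "
from workcell import env
print(env.job_done())"
```

```text
the job is handed in; nothing more can be done
None
```

The job is handed in, but no verdict came back: the wheel rests just past its felt peak (about 16 N, falling to the 7 N running drag, after some 73° of turn), the brake is against its stop, and the hand is clear; I did not re-measure the dish, standard and lens, but the hand stayed well above them.

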